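# Feed a circuit board to the inspection stop and clamp it

### The job

Feed the circuit board up to the yellow stop of the inspection fixture: swing the red-handled lever all the way to its stop, then release it so that it springs fully home. Then lock the board by turning the orange clamp knob clockwise all the way to its stop. Move the board only with the lever, never with the gripper, and leave the other things on the desk where they are.

Things in the scene. Friction and masses are not known exactly. Their poses are not given: they have to be found in the camera images.
- feeder: Fixed fixture: aluminium plate 240 (x) x 420 (y) x 12 mm, origin under its centre, turned up to 0.3 rad. All x, y below are in its frame. A track along y, centred at x 70 mm, carries the board; a yellow stop bar closes its +y end (face at y 176 mm). Near the -y end a blue housing (x 10 to 120, y -210 to -80 mm, top 62 mm above the desk) carries the lever.
- feed_lever (a joint): Angle of the steel lever about an upright axis, rad: 0 = home (start), 1.1 = stop; grows clockwise from above, handle going to +y. A spring drives it home: 1.3 N at the handle at home, 5 N at the stop; let go, it returns in about half a second. It drives a black pusher that shoves the board to +y, 74 mm per rad.
- lever_handle (a point): Middle of the upright red round handle: 26 mm diameter, 50 mm tall (77 to 127 mm above the desk, this point at 102), 150 mm from the lever's axis. Its x axis points to the lever's axis (turns with it). The flat arm, 22 mm wide, lies below the handle (arm's top 77 mm above the desk). Handle at x -78, y -218 mm at home; x -100, y -140 halfway; x -78, y -62 at the stop.
- lever_pivot (a point): Point on the lever's upright axis level with the middle of the handle (102 mm above the desk), at x 50, y -140 mm; axes as the fixture's.
- board: Green circuit board with six blue capacitors in a loose black pallet 100 (x) x 150 (y) x 10 mm, lying in the track; about 0.3 kg; 38 mm tall in all. Origin under its centre, axes as the fixture's. Starts with its origin at y 22 to 45 mm; at the stop it is at y 98 to 101 mm after a full lever stroke.
- clamp_knob (a joint): Angle of the clamp knob, rad: 0 = free, 1.4 = locked, at its stop; grows clockwise from above; starts at 0 to 0.25. Stays where it is left; turning takes about 0.15 N m. It lowers the sprung clamp foot 5.5 mm per rad; the foot meets the pallet at about 1.1 rad and at the stop presses on it with about 8 N.
- clamp_grip (a point): On the knob's upright axis at the height to grip, 82 mm above the desk, at x -12.5, y 150 mm. The knob is an orange bar 60 mm long, 16 mm thick, 30 mm high (60 to 90 mm above the desk) on a dark disc. The point turns with it: y axis along the bar, x axis across it (the way to grip). At 0 rad the bar lies along the fixture's y.
- clamp_foot: The black rubber foot, 12 x 30 x 10 mm, sprung under the steel clamp arm, above the pallet's edge nearest the robot, beside the yellow stop; origin at the centre of its underside, 28 mm above the desk when the knob is at 0, at x 27, y 150 mm.
- heatsink: Bystander: loose finned aluminium heatsink 40 x 60 x 24 mm on the fixture's base plate, between lever and knob; origin under its centre.
- mouse: Bystander: black computer mouse 100 x 60 x 30 mm on the desk; origin under its centre.
- screwdriver: Bystander: screwdriver 180 mm long on the desk.
- mug: Bystander: blue mug 80 mm in diameter, 95 mm tall; origin under its centre.
- spare_board: Bystander: another green board in a black pallet 100 x 150 x 10 mm, lying on the desk away from the fixture; origin under its centre.
- spray: Bystander: spray can 60 mm in diameter, 160 mm tall; origin under its centre.
Things that resemble listed ones, but are neither listed nor needed, are in the scene too. What is shaped like the board but pink is not meant.

How it is judged:
On the way, in this order (a step that is already met when the one before it is completed fails the run):
1. the lever is swung to its stop (over 1.0 rad of 1.1) and the board has been pushed along to the yellow stop (value of joint feed_lever above 1 rad and y of board in the frame of feeder above 0.09 m), for 0.04 s.
2. the lever is back home (under 0.1 rad) (value of joint feed_lever below 0.1 rad), for 0.1 s.
3. the clamp knob is turned to its stop (over 1.25 rad of 1.4) (value of joint clamp_knob above 1.25 rad), for 0.1 s.
At the end, for the whole second after the job is handed in: The lever is home (under 0.1 rad), the board lies flat and still in the track within about 10 mm of the yellow stop (origin beyond y = 90 mm of the fixture), the clamp knob is at its stop (over 1.25 rad) and the clamp foot presses on the pallet (over 1 N) (value of joint feed_lever below 0.1 rad and y of board in the frame of feeder above 0.09 m and angle between board's own z axis and vertical below 0.05 rad and value of joint clamp_knob above 1.25 rad and contact force between clamp_foot and board above 1 N and linear speed of board below 0.02 m/s); the robot touches nothing.
It fails at once if the robot touches the board itself (over 1 N) (contact force between any of the fingers, the arm and board above 1 N).
It fails at once if a bystander is moved by more than 20 mm (distance of any of heatsink, mouse, screwdriver, mug, spare_board, spray from where it was at the start of the episode above 0.02 m).
It also fails if it takes over 54 s, if anything falls off the work surface, if the arm or the gripper's body presses on something with over 40 N, if the wrist force passes 120 N, or if a joint passes its speed limit or range.

### The arm

A 6-joint arm with a two-finger parallel gripper is mounted at the origin on the work surface. World frame = base frame: x ahead of the robot, y to its left, z up, the work surface at z = 0. Lengths are in m, angles in rad, forces in N, time in s.
With the tool pointing down it reaches from about 0.275 to 1 m from the base axis. Payload 8.4 kg.
Tool frame: the origin (TCP) lies on the centre line of the jaws, within the pads' length; the fingertips stand 17 mm ahead of it and the grasp point (between the pads) lies 2 mm behind it (bot.tcp_to_tips is the y of the fingertips in the tool frame, in m); y points along the fingers, z is the direction in which the jaws open and shut, and the axes are right-handed (so a half turn about y gives the same grasp; the last joint's range is limited). The gripper opens to 85 mm and grips with 20 to 120 N. Pads are 22 mm wide; open, the fingers measure 114 mm over their backs; the gripper's body (76 mm by 85 mm) begins 54 mm behind the grasp point. The pads swing forward as they close: fully open they stand 13 mm farther back than shut.
Start: joints at [1.14, 0.353, 1.633, -0, 1.155, -0.002], TCP at [0.26, 0.568, 0.248] pointing down, gripper open.
Joint ranges: [-2.63, 2.63], [-0.92, 2.1], [0.06, 2.66], [-1.3, 4.44], [0, 2.69], [-3.02, 3.02]. Speed limits (rad/s): [2.22, 2.22, 2.79, 3.14, 3.14, 3.14].

### API

Orientations are given as a unit quaternion [x, y, z, w].
In Python, from workcell import bot, hand, kinematics, get_obs, vision, hand_in gives the robot as it stands. The module is installed in compiled form; this text tells all that it offers. Calls block until the motion is done:
- bot.reach(position, orientation): joint-space move of the TCP to a pose.
- bot.servo_line(position, ori=None, velocity=0.15): straight line of the TCP; ori=None keeps the orientation; velocity is the mean speed in m/s.
- bot.goto_joints(angles): joint-space move.
- hand.move_gripper(opening, strength=None): finger opening in m; strength is the grip in N (None keeps the last); returns when the fingers have stopped.
- bot.dwell(seconds).
- kinematics.solve_ik(position, orientation): joint angles nearest the present ones, or None.
- get_obs(): the state.
- vision.read_camera(name): name is "scene" or "top" or "wrist"; returns a dict with "frame" (420x560x3 uint8, red, green, blue), "intrinsics" (3x3 intrinsics, pixels), "view" (4x4, takes a point from world to camera coordinates). Camera axes: x right, y down, z forward; pixel columns grow to the right and rows downward; lengths in m; the calibration is good to about 2 mm. A picture is of the moment at which its call begins. There is no depth.
A pose or a line that the arm cannot do raises bot.IKError and nothing moves.
- hand_in(): hands the job in, once; it reports no verdict.
The state is a dict: "time_s": time; "joint_pos": joint angles; "joint_vel": joint speeds; "joint_efforts": joint torques, N m; "position": TCP position; "orientation": TCP orientation; "wrist_force": force on the tool from outside, world axes, zero at the start; "ft_torque": the same for the moment, N m; "gripper_width": finger opening in m.
Only numpy, scipy, OpenCV 4.12 (cv2) and the standard library are available. Lean on these libraries where they do the work, as an engineer would, in place of code of your own. Each camera call takes 0.05 s, during which the arm holds its last target. There are 200 camera calls.

## Working session

There is one attempt and no reset: what is moved stays moved. The work goes in short steps, each a Python script; the robot and the scene stay as the last script left them, time stands still between calls to the robot, and variables do not carry over. Pictures are saved under pics/ and viewed, about 8 in all and at most 12, crops included, and the job is handed in when it is done.

```bash
mkdir -p pics
python3 - <<'E'
from workcell import vision,get_obs
import cv2,numpy as np,pickle
d={n:vision.read_camera(n) for n in("top","scene")}
pickle.dump(d,open('d0.pkl','wb'))
for n in d:
    cv2.imwrite(f'pics/{n}0.png',d[n]["frame"][...,::-1]); print(n,np.round(d[n]["intrinsics"],1).tolist(),np.round(d[n]["view"],3).tolist())
E
```

```text
top [[395.1, 0.0, 276.6], [0.0, 395.1, 209.0], [0.0, 0.0, 1.0]] [[-0.023, -1.0, 0.003, -0.023], [-0.998, 0.023, -0.063, 0.485], [0.063, -0.004, -0.998, 1.185], [0.0, 0.0, 0.0, 1.0]]
scene [[490.6, 0.0, 275.3], [0.0, 490.6, 216.8], [0.0, 0.0, 1.0]] [[-0.857, 0.515, 0.012, 0.453], [0.307, 0.529, -0.791, -0.063], [-0.413, -0.674, -0.612, 1.972], [0.0, 0.0, 0.0, 1.0]]
```

View pics/top0.png

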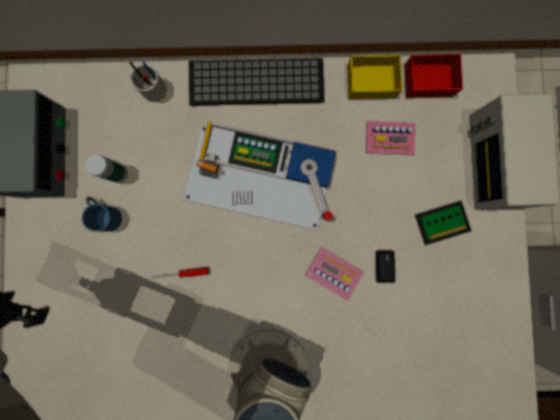

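View pics/scene0.png

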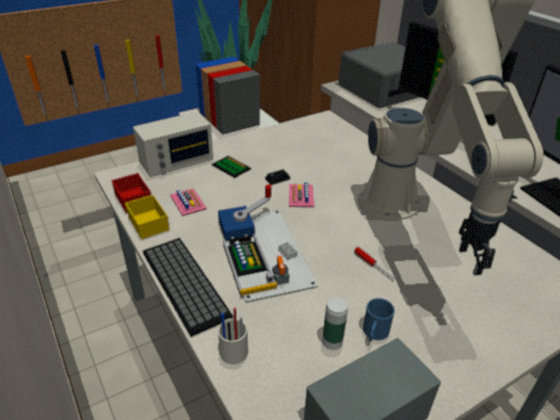

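The top view shows the fixture around (260,175). For the handle, the red candidates are the lever handle (327,215), the screwdriver (195,272) and the red bin (433,75). For the knob, the orange bar (208,167). For the board, the one in the track (255,152), the spare (443,222) and the pink decoys (390,138), (335,273). I choose the red dot at the end of the steel lever and the orange bar on the plate, and measure both.

```bash
cat > h.py <<'E'
import cv2,numpy as np
def ray(c,uv):
    V=np.array(c["view"]);R,t=V[:3,:3],V[:3,3]
    d=R.T@np.linalg.inv(c["intrinsics"])@np.array([uv[0],uv[1],1.]);return -R.T@t,d
def plane(c,uv,z):
    o,d=ray(c,uv);return o+d*(z-o[2])/d[2]
def tri(c1,p1,c2,p2):
    o1,d1=ray(c1,p1);o2,d2=ray(c2,p2)
    s=np.linalg.lstsq(np.c_[d1,-d2],o2-o1,rcond=None)[0]
    a,b=o1+s[0]*d1,o2+s[1]*d2;return (a+b)/2,np.linalg.norm(a-b)
def blobs(c,lo,hi,box,amin=8):
    x0,y0,x1,y1=box
    h=cv2.cvtColor(c["frame"],cv2.COLOR_RGB2HSV)
    h[...,0]=(h[...,0].astype(int)+30)%180     # hue shifted by 30: red=30, orange~40, yellow~55
    m=cv2.inRange(h,lo,hi);k=np.zeros_like(m);k[y0:y1,x0:x1]=m[y0:y1,x0:x1]
    n,l,s,ce=cv2.connectedComponentsWithStats(k)
    out=[]
    for i in range(1,n):
        if s[i,4]>=amin:
            pts=np.argwhere(l==i)[:,::-1].astype(np.float32);out.append((s[i,4],ce[i].round(1),cv2.minAreaRect(pts)))
    return sorted(out,key=lambda b:-b[0])
E
python3 - <<'E'
import pickle;from h import *
d=pickle.load(open('d0.pkl','rb'));T,S=d['top'],d['scene']
bx={'top':(180,110,345,235),'scene':(210,175,325,305)}
P={}
for n in d:
  for nm,lo,hi in(('red',(24,130,80),(36,255,255)),('org',(37,130,90),(47,255,255)),('yel',(48,130,90),(62,255,255))):
    b=blobs(d[n],lo,hi,bx[n]);P[n,nm]=b
    print(n,nm,[(int(x[0]),x[1].tolist(),np.round(x[2][1],1).tolist(),round(x[2][2])) for x in b[:4]])
for nm in('red','org','yel'):
    if P['top',nm] and P['scene',nm]: 
        p,e=tri(T,P['top',nm][0][1],S,P['scene',nm][0][1]);print(nm,p.round(4),round(e,4))
a=cv2.resize(T["frame"][115:230,175:345],None,fx=4,fy=4,interpolation=cv2.INTER_CUBIC)
cv2.imwrite('pics/crop0.png',a[...,::-1])
E
```

```text
top red [(66, [327.4, 215.3], [8.5, 8.5], 45)]
top org [(109, [207.7, 166.1], [17.9, 6.6], 21)]
top yel [(160, [205.5, 140.2], [5.2, 38.3], 13), (93, [252.3, 160.6], [34.2, 2.6], 13), (48, [242.9, 150.5], [10.0, 4.7], 11)]
scene red [(58, [268.1, 190.1], [12.0, 4.0], 90)]
scene org [(82, [280.7, 264.9], [17.7, 5.6], 76), (20, [293.3, 192.6], [13.0, 1.0], 90)]
scene yel [(209, [258.2, 288.1], [6.1, 37.3], 77), (48, [254.9, 254.0], [21.5, 2.0], 68), (40, [250.5, 261.0], [7.9, 4.7], 72), (14, [298.9, 187.1], [4.0, 2.0], 90)]
red [ 0.4569 -0.1754  0.1072] 0.0015
org [0.6093 0.1642 0.0732] 0.0022
yel [0.6983 0.1773 0.0259] 0.0
```

View pics/crop0.png

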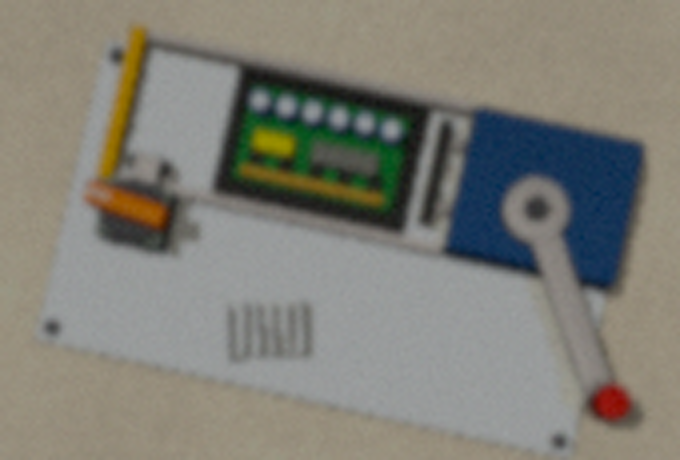

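The crop confirms the choice. The red handle sits at the lever's end (crop 612,403), with the pivot disc at (538,207). The orange bar is at (130,203), the heatsink at (270,332), and the plate's screw holes at (116,55), (52,327), (560,440).

Run:
```python
import pickle;from h import *
from scipy.optimize import least_squares
T=pickle.load(open('d0.pkl','rb'))['top']
c=lambda x,y:(175+(x+.5)/4-.5,115+(y+.5)/4-.5)
obs=[('handle',plane(T,(327.4,215.3),.122),(-78,-218)),('knob',plane(T,(207.7,166.1),.087),(-12.5,150)),('pivot',plane(T,c(538,207),.085),(50,-140))]
holes=[plane(T,c(*h),.012) for h in((116,55),(52,327),(560,440))]
for n,p,f in obs: print(n,p.round(4))
print('holes',np.round(holes,4))
w=np.array([o[1][:2] for o in obs]);f=np.array([o[2] for o in obs])/1000
def tf(q,f):
    C,Sn=np.cos(q[2]),np.sin(q[2]);return f@np.array([[C,Sn],[-Sn,C]])+q[:2]
r=least_squares(lambda q:(tf(q,f)-w).ravel(),[.6,0,0])
print(r.x,(r.fun*1000).round(1))
q=r.x;C,Sn=np.cos(q[2]),np.sin(q[2])
print('holes in fixture mm',np.round((np.array(holes)[:,:2]-q[:2])@np.array([[C,-Sn],[Sn,C]])*1000,1))
y=plane(T,(205.5,140.2),.03)[:2];b=plane(T,c(322,150),.03)[:2];hs=plane(T,c(270,332),.036)[:2]
for n,p in(('yellow',y),('board',b),('heatsink',hs)): print(n,np.round((p-q[:2])@np.array([[C,-Sn],[Sn,C]])*1000,1))
# knob bar direction in top image
from h import blobs
B=cv2.boxPoints(blobs(T,(37,130,90),(47,255,255),(180,110,345,235))[0][2])
P=np.array([plane(T,u,.09)[:2] for u in B]);e=[P[1]-P[0],P[2]-P[1]];e=max(e,key=np.linalg.norm);e*=np.sign(e[1])
print('bar len',np.linalg.norm(e),'knob angle',np.arctan2(e[0],e[1])+q[2])
from workcell import get_obs;o=get_obs();print(o)
```

```text
handle [ 0.4569 -0.1739  0.122 ]
knob [0.6078 0.1612 0.087 ]
pivot [ 0.6008 -0.1305  0.085 ]
holes [[ 0.7388  0.1851  0.012 ]
 [ 0.5293  0.2362  0.012 ]
 [ 0.4343 -0.1487  0.012 ]]
[ 0.58500902  0.01628947 -0.24395814] [-0.2 -2.5  1.3  3.7 -1.1 -1.1]
holes in fixture mm [[ 108.4  200.9]
 [-107.2  199.9]
 [-106.4 -196.5]]
yellow [ 70.2 182.7]
board [67.6 27.7]
heatsink [-76.2  34.4]
bar len 0.051584024011605535 knob angle 0.13925900494150686
{'time_s': 0.1, 'joint_pos': array([ 1.13959439e+00,  3.53575457e-01,  1.63406889e+00, -1.64480701e-05,
        1.15518673e+00, -2.41304453e-03]), 'joint_vel': array([ 0.00095235, -0.00162998, -0.00230494, -0.00072613,  0.00035966,
        0.00166398]), 'joint_efforts': array([-1.17582855e-03, -6.06355405e+01, -3.42816353e+01, -8.29510668e-05,
        4.02518504e-03, -8.80078517e-06]), 'position': array([0.25969775, 0.56804347, 0.24763498]), 'orientation': array([ 0.69134697, -0.15052772,  0.15034973, -0.69048948]), 'wrist_force': array([-0.43473092,  0.84210725,  0.25542872]), 'ft_torque': array([-0.02057617, -0.00625786, -0.0276487 ]), 'gripper_width': 0.08574545123087096}
```

```bash
cat >> h.py <<'E'
from scipy.spatial.transform import Rotation as Rn
Q=np.array([0.5850,0.0163,-0.2440])
def W(x,y,z=0):
    C,S=np.cos(Q[2]),np.sin(Q[2]);return np.array([Q[0]+C*x-S*y,Q[1]+S*x+C*y,z])
def down(a,flip=False):
    """tool y down, tool z (jaw direction) at angle a in the fixture frame"""
    a+=Q[2]+(np.pi if flip else 0);z=np.array([np.cos(a),np.sin(a),0]);y=np.array([0,0,-1.]);
    return Rn.from_matrix(np.c_[np.cross(y,z),y,z]).as_quat()
def lever(th,z,flip):
    p=np.pi+0.548-th
    return W(.05+.15*np.cos(p),-.14+.15*np.sin(p),z),down(p-np.pi/2,flip)
E
python3 - <<'E'
from h import *;from workcell import kinematics
print(W(-.078,-.218).round(3))
for f in(0,1):
  for th in(0,.55,1.14): print(f,th,np.round(kinematics.solve_ik(*lever(th,.104,f)),2))
  for k in(.1,.75,1.4): print('knob',k,np.round(kinematics.solve_ik(W(-.0125,.15,.082),down(-k,f)),2))
E
```

```text
[ 0.457 -0.176  0.   ]
0 0 [-0.37  0.34  2.04 -0.    0.76 -2.25]
0 0.55 [-0.21  0.31  2.09 -0.    0.74 -1.53]
0 1.14 [-0.04  0.36  2.02 -0.    0.77 -0.78]
knob 0.1 [ 0.26  0.55  1.74 -0.    0.85  0.61]
knob 0.75 [ 0.26  0.55  1.74 -0.    0.85  1.26]
knob 1.4 [ 0.26  0.55  1.74 -0.    0.85  1.91]
1 0 [-0.37  0.34  2.04 -0.    0.76  0.89]
1 0.55 [-0.21  0.31  2.09 -0.    0.74  1.61]
1 1.14 [-0.04  0.36  2.02 -0.    0.77  2.36]
knob 0.1 [ 0.26  0.55  1.74 -0.    0.85 -2.54]
knob 0.75 [ 0.26  0.55  1.74 -0.    0.85 -1.89]
knob 1.4 [ 0.26  0.55  1.74 -0.    0.85 -1.24]
```

Run:
```python
from h import *;from workcell import bot,hand,get_obs,vision
import pickle
p,o=lever(0,.25,1);bot.reach(p,o)
c=vision.read_camera("wrist");pickle.dump(c,open('w0.pkl','wb'))
p[2]=.104;bot.servo_line(p,velocity=.15)
hand.move_gripper(.036,20)
s=get_obs();print(s['time_s'],s['position'],p,s['gripper_width'],s['wrist_force'])
t=vision.read_camera("top")["frame"][115:255,240:380];w=c["frame"]
im=np.hstack([cv2.resize(t,(420,420)),cv2.resize(w,None,fx=.66,fy=1)[:420]])
cv2.imwrite('pics/a.png',im[...,::-1])
```

```text
4.525 [ 0.45661062 -0.17653373  0.10409779] [ 0.45657491 -0.1765333   0.104     ] 0.035976667626523524 [0.23083899 0.89150528 0.28503033]
```

View pics/a.png

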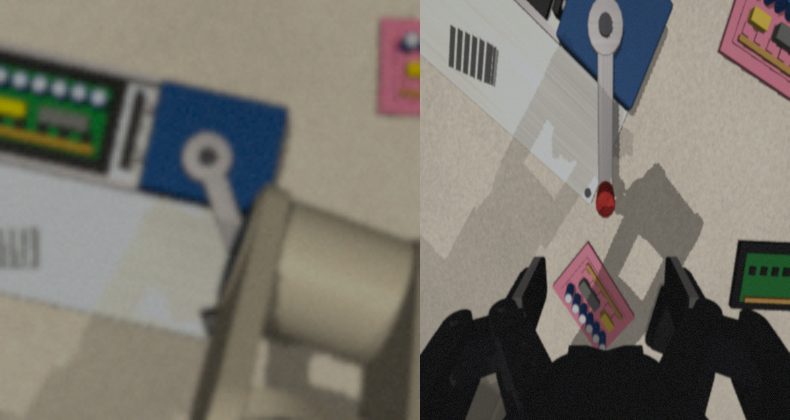

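In the wrist view (right half) the handle is at (605,198), midway between the jaws at columns 545 and 668. In the top view the arm hides the handle. The handle is caged with no contact force, so I swing it, watching the force.

Run:
```python
from h import *;from workcell import bot,hand,get_obs
for th in list(np.arange(.14,1.06,.13))+[1.09,1.12,1.14,1.16,1.18,1.2]:
    p,o=lever(th,.104,1);bot.servo_line(p,o,velocity=.08)
    s=get_obs();a=np.pi/2+.548-th+Q[2]
    f=s['wrist_force'];ft=f[0]*np.cos(a)+f[1]*np.sin(a)
    print(round(th,2),round(s['time_s'],2),f.round(1),'tang',round(ft,1),(1000*(s['position']-p)).round(1),s['gripper_width'].round(4))
    if ft<-14: break
```

```text
Traceback (most recent call last):
AttributeError: 'float' object has no attribute 'round'
```

Run:
```python
from h import *;from workcell import bot,hand,get_obs
for th in list(np.arange(.27,1.06,.13))+[1.09,1.12,1.14,1.16,1.18,1.2]:
    p,o=lever(th,.104,1);bot.servo_line(p,o,velocity=.08)
    s=get_obs();a=np.pi/2+.548-th+Q[2]
    f=np.array(s['wrist_force']);ft=f[0]*np.cos(a)+f[1]*np.sin(a)
    print(round(th,2),round(s['time_s'],2),f.round(1),'tang',round(ft,1),(1000*(np.array(s['position'])-p)).round(1),round(float(s['gripper_width']),4))
    if ft<-14: break
```

```text
0.27 5.38 [ 0.7 -2.2 -0.8] tang -2.2 [ 0.3 -0.4  0.1] 0.0358
0.4 5.77 [-0.4 -2.3  1.8] tang -2.4 [ 0.1 -0.4  0. ] 0.036
0.53 6.16 [-1.9 -2.8  1.4] tang -3.2 [-0.1 -0.4 -0. ] 0.0362
0.66 6.55 [-1.6 -3.6  3.4] tang -3.9 [-0.4 -0.3 -0.1] 0.0357
0.79 6.94 [-3.7 -2.2  2.2] tang -3.7 [-0.6 -0.3 -0.2] 0.0361
0.92 7.33 [-4.5 -2.6  1.8] tang -4.7 [-0.8 -0.2 -0.3] 0.0356
1.05 7.72 [-5.7 -2.1  2.5] tang -5.4 [-1.  -0.2 -0.4] 0.036
1.09 7.97 [-6.5 -2.5  2.7] tang -6.4 [-1.1 -0.4 -0.4] 0.0359
1.12 8.22 [-4.9 -1.9  3.5] tang -4.9 [-1.1 -0.4 -0.4] 0.0358
1.14 8.47 [-5.9 -2.4  2.2] tang -6.0 [-1.2 -0.4 -0.4] 0.0361
1.16 8.72 [-5.7 -3.   3.3] tang -6.3 [-1.5 -0.6 -0.4] 0.0358
1.18 8.97 [-10.6 -11.8   7.3] tang -15.6 [-2.8 -1.8 -0.6] 0.0359
```

The spring force grew to about 6 N and then jumped to 15.6 N, so the lever is at its stop. I release by lifting straight up, then look.

Run:
```python
from h import *;from workcell import bot,hand,get_obs,vision
import pickle
s=get_obs();p=np.array(s['position']);p[2]=.2;bot.servo_line(p,velocity=.2)
hand.move_gripper(.085)
o=down(-.12,0);g=W(-.0125,.15,.25)
bot.reach(W(-.16,.06,.27),o);bot.dwell(.2)
d={n:vision.read_camera(n) for n in("top","wrist")};pickle.dump(d,open('d1.pkl','wb'))
s=get_obs();print(s['time_s'],s['wrist_force'])
T=d["top"]
b=blobs(T,(24,130,80),(36,255,255),(180,110,345,235));print('red',[(int(x[0]),x[1]) for x in b[:3]])
im=np.hstack([cv2.resize(T["frame"][110:250,180:340],(480,420)),cv2.resize(d["wrist"]["frame"],(320,240)).copy() if 0 else cv2.resize(d["wrist"]["frame"],(320,420))])
cv2.imwrite('pics/b.png',im[...,::-1])
```

```text
12.0333 [ 0.13455414 -0.65707839  0.46594458]
red [(67, array([327.4, 215.3]))]
```

View pics/b.png

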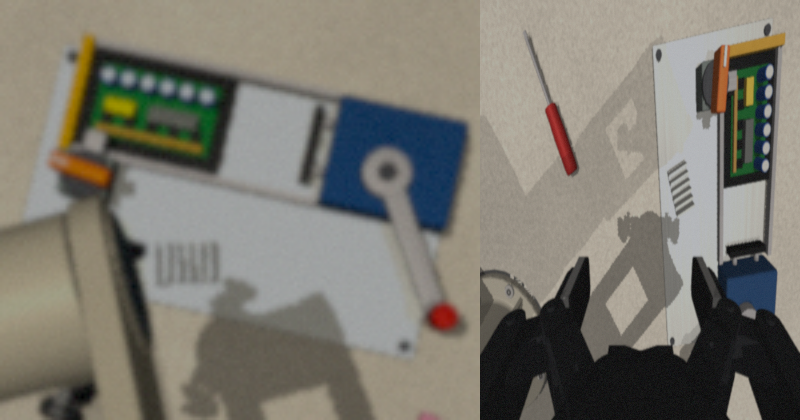

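The left half shows the board against the yellow stop at (75,95) and the handle home at (443,317). Its full-image centroid (327.4, 215.3) is the same as at the start. The wrist view (right half) shows the orange bar at (720,80) with nothing over it. Next, grip the knob and turn it.

Run:
```python
from h import *;from workcell import bot,hand,get_obs,vision
import pickle
c=pickle.load(open('d1.pkl','rb'))['wrist']
b=blobs(c,(37,130,90),(47,255,255),(0,0,560,420),60)
for x in b[:2]:
    P=np.array([plane(c,u,.088)[:2] for u in cv2.boxPoints(x[2])]);e=max([P[1]-P[0],P[2]-P[1]],key=np.linalg.norm);e=e*np.sign(e[1])
    print(x[0],x[1],'centre',P.mean(0),'len',np.linalg.norm(e),'ang',np.arctan2(e[0],e[1])+Q[2])
g=W(-.0125,.15,.2);print('expected',g)
bot.reach(g,down(-.13,0))
hand.move_gripper(.055,20)
for z in(.12,.085):
    g[2]=z;bot.servo_line(g,velocity=.1);s=get_obs();print(z,np.round(s['wrist_force'],1))
c=vision.read_camera("wrist");cv2.imwrite('pics/c.png',c["frame"][...,::-1])
```

```text
1034 [424.2  81.3] centre [0.60918592 0.16569807] len 0.05934478731055651 ang 0.11423371952106187
expected [0.60910817 0.16487674 0.2       ]
0.12 [-0.7  0.6  0.2]
0.085 [-0.3  0.2  0.5]
```

View pics/c.png

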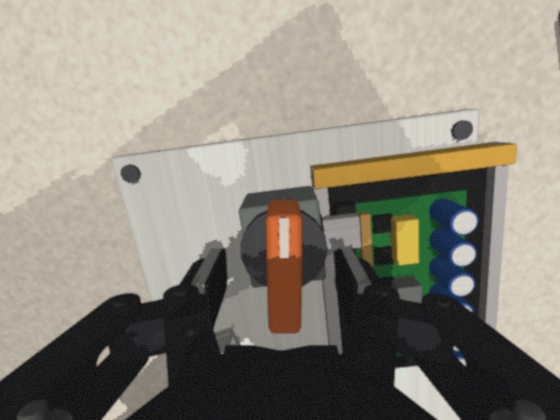

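The bar is at (284,265), vertical and centred between the jaws at columns 220 and 345, and there is no contact force. Its measured centre is within 1 mm of the expected point, its length is 59 mm and its angle about 0.11 rad. I grip it and turn it.

Run:
```python
from h import *;from workcell import bot,hand,get_obs
hand.move_gripper(.0,60)
g=W(-.0125,.15,.085);s=get_obs();print(s['gripper_width'],np.round(s['wrist_force'],1),np.round(s['ft_torque'],2))
for k in list(np.arange(.3,1.35,.15))+[1.38,1.41,1.44,1.47,1.5]:
    bot.servo_line(g,down(-k,0),velocity=.1);s=get_obs()
    z=Rn.from_quat(s['orientation']).as_matrix()[:,2]
    print(round(k,2),round(s['time_s'],2),'meas',round(-(np.arctan2(z[1],z[0])-Q[2]),3),np.round(s['wrist_force'],1),np.round(s['ft_torque'],2))
    if abs(s['ft_torque'][2])>1.2: break
```

```text
0.015120146346176255 [ 4.  -2.6  4.6] [-0.49 -0.45  0.09]
0.3 15.47 meas 0.301 [ 1.4 -3.4  5.3] [-0.46 -0.29 -0.18]
0.45 15.77 meas 0.451 [ 1.6 -2.2  4.7] [-0.32 -0.2  -0.16]
0.6 16.07 meas 0.601 [ 1.1 -1.5  6.8] [-0.07 -0.03 -0.14]
0.75 16.37 meas 0.751 [-0.4  0.1  6.3] [ 0.05  0.03 -0.14]
0.9 16.67 meas 0.901 [-0.4  1.4  6.8] [ 0.32  0.1  -0.1 ]
1.05 16.97 meas 1.051 [-1.3  3.3  7.4] [ 0.6   0.16 -0.1 ]
1.2 17.27 meas 1.201 [-1.3  3.4  6.3] [ 0.79  0.16 -0.1 ]
1.35 17.57 meas 1.351 [-1.3  5.1  5.1] [ 0.98  0.17 -0.1 ]
1.38 17.82 meas 1.381 [-1.1  5.9  6.1] [ 0.99  0.22 -0.1 ]
1.41 18.07 meas 1.41 [-0.2  6.1  6.2] [1.03 0.15 0.16]
1.44 18.32 meas 1.439 [-1.3  5.3  6.4] [1.05 0.15 1.  ]
1.47 18.57 meas 1.468 [-1.8  5.2  7. ] [1.11 0.14 1.53]
```

The yaw moment rose sharply from 1.41 rad on, so the knob is at its stop. I relax to 1.41, open, lift, retreat and check.

Run:
```python
from h import *;from workcell import bot,hand,get_obs,vision
import pickle
g=W(-.0125,.15,.085);bot.servo_line(g,down(-1.415,0),velocity=.1)
hand.move_gripper(.05);print(np.round(get_obs()['wrist_force'],1))
g[2]=.25;bot.servo_line(g,velocity=.15)
bot.reach(W(-.16,.06,.27),down(-.12,0));bot.dwell(.2)
d={n:vision.read_camera(n) for n in("top","wrist","scene")};s=get_obs();print(s['time_s'],s['wrist_force'])
c=d['wrist'];b=blobs(c,(37,130,90),(47,255,255),(0,0,560,420),60)
for x in b[:1]:
    P=np.array([plane(c,u,.088)[:2] for u in cv2.boxPoints(x[2])]);e=max([P[1]-P[0],P[2]-P[1]],key=np.linalg.norm);e=e*np.sign(e[0])
    print('knob',np.linalg.norm(e),np.arctan2(e[0],e[1])+Q[2])
print('red',[x[1] for x in blobs(d['top'],(24,130,80),(36,255,255),(180,110,345,235))])
im=np.hstack([cv2.resize(d['top']["frame"][100:310,70:350],(400,300)),cv2.resize(c["frame"],(400,300))])
cv2.imwrite('pics/e.png',im[...,::-1])
```

```text
[-0.5  0.3  0.1]
22.0417 [ 0.17015919  0.09757825 -0.48828072]
knob 0.06156247789190252 1.4114298147031856
red [array([327.4, 215.3])]
```

View pics/e.png

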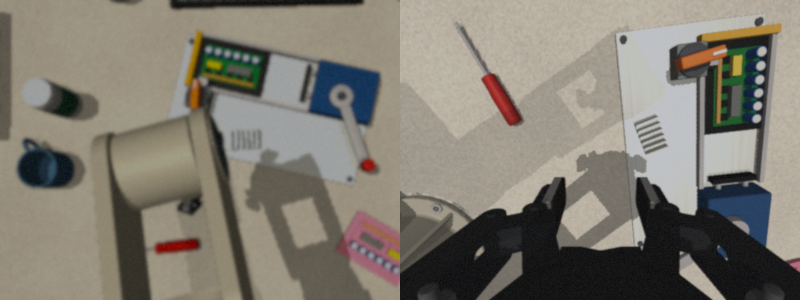

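The knob bar, in the wrist view at (705,58), measures 1.41 rad. The board lies against the yellow stop, the lever is home and the bystanders look undisturbed. The arm is clear of everything.

```bash
python3 -c "from workcell import hand_in;hand_in()"
```

```text
the job is handed in; nothing more can be done
```

The board is fed up to the yellow stop and clamped, and I handed the job in at about 22 s of the 54 s allowed; no verdict was reported.

- **Lever:** I swung it with the handle loosely caged between the jaws until the force jumped from about 6 N to 15.6 N at the stop. I then lifted clear and it sprang home; the handle was at the same pixel as at the start.
- **Clamp knob:** I turned it clockwise until the yaw moment rose sharply at about 1.41 rad. After release the camera measured it at 1.41 rad.
- **Board and bystanders:** The last pictures show the board against the yellow stop. The heatsink, screwdriver, mug and spray can look unmoved. The mouse and spare board were outside the last pictures, but the arm did not go near them.
- **Not measured:** I had no way to read the clamp foot's force on the pallet; I infer it from the knob being at its stop. I judged the board's final position and flatness by eye.

No check failed. The only disagreement was the knob's starting angle: 0.14 rad from the top camera and 0.11 rad from the wrist camera, which did not matter for the grip. One script stopped on a print error after the first small lever step, and I carried on from there.

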